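# Daily check of a hand-held meter on its reference tile

### The job

Do the daily check of the hand-held meter: lift the dust cap off the check block and set it down upright on the bench clear of the block, not dropping it. Then draw the meter out of its reclined cradle and hold it upright with its nose on the white tile inside the engraved ring, pressing lightly so that the spring nose goes about halfway in (4 of its 8 mm). Finish while still holding it steady there, never leaning hard on the tile, and leave everything else on the bench where it stands.

Things in the scene. Friction and masses are not known exactly. Their poses are not given: they have to be found in the camera images.
- check_block: check block fixed to the bench: black base 100 (x) x 80 (y) x 22 mm high; on it a round boss 54 mm across topped by a white tile 50 mm across, its face 28 mm above the bench; a thin engraved ring (27 mm across) on the tile is the check mark. At the start the dust cap covers the boss. Origin under the base's centre, z up
- mark (a point): centre of the engraved ring, on the white tile's face (28 mm above the bench), z up
- dust_cap: loose round grey cap, 64 mm across, 40 g: skirt 20 mm high (wall 3 mm, 2 mm play round the boss), on top a 12 mm stem and a grip knob 18 mm across, 24 to 42 mm above the rim. It stands with its rim on the block's base (22 mm above the bench) and lifts straight off (6 mm clears the tile). Origin: centre of the lower rim, z up to the knob
- cap_knob (a point): a point on the axis of the cap's knob, 34 mm above the skirt's lower rim and 8 mm below the knob's top
- cradle: reclined charging cradle fixed to the bench: grey foot 110 (x) x 90 (y) x 14 mm and a pocket that leans 15 degrees back towards the cradle's own +x, its highest edge 84 mm above the bench. The pocket surrounds the meter up to 68 mm above the nose tip, play 1.5 mm to each side, 2 mm at the front: draw the meter out along its own z by 75 mm or more. Origin under the foot's centre, z up
- meter: loose white hand-held meter, about 0.2 kg, standing nose down in the cradle and leaning back with it. Box body 28 (own x) x 42 (own y) mm, from 24 to 150 mm above the nose tip; below it a short collar, then the nose. Origin at the tip of the relaxed nose; own z runs up the long axis to the top; display on own -x; own y is level, parallel to the cradle's y
- meter_grip (a point): point on the meter's long axis 128 mm above the tip of the relaxed nose (22 mm below the top): a good place to grip it across its 42 mm width; axes as the meter's
- nose (a joint): travel of the meter's spring nose (a black pin 13 mm across, which stands out 12 mm from the collar) into the meter, m: 0 relaxed, 0.008 fully in. It starts to move at 0.8 N and takes 0.4 N more per mm (2.4 N at 4 mm, 4 N fully in)
- nose_tip (a point): centre of the nose's flat end face (moves with the nose); z up the meter's length
- tube_rack: black two-row rack of capped blood tubes, 52 x 160 x 106 mm high; bystander; origin under its centre
- dropper_bottle: white dropper bottle, 32 mm across, 80 mm high; bystander; origin under its centre
- dish_stack: stack of three closed clear dishes, 60 mm across, 41 mm high; bystander; origin under its centre
- slide_box: flat grey slide box, 87 x 152 x 33 mm; bystander; origin under its centre
- timer: small white bench timer lying flat, 62 x 66 x 17 mm; bystander; origin under its centre
- reagent_bottle: amber bottle, 52 mm across, 115 mm high; bystander; origin under its centre
- stain_jar: white screw jar, 68 mm across, 85 mm high; bystander; origin under its centre
Mind the look-alikes: they are no part of the job. What is shaped like the dust_cap but red or turquoise is not meant.

How it is judged:
On the way, in this order (a step that is already met when the one before it is completed fails the run):
1. the dust cap, still in the fingers, stands upright on the bench (within 10 mm), at least 70 mm from the mark (height (world z) of dust_cap below 0.01 m and angle between dust_cap's own z axis and vertical below 0.15 rad and horizontal distance between dust_cap and mark above 0.07 m and contact force between the fingers and dust_cap above 0.3 N), for 0.1 s.
2. the meter is held by the fingers, out of the cradle (height (world z) of nose_tip above 0.05 m and contact force between the fingers and meter above 1 N and contact force between meter and cradle below 0.05 N), for 0.2 s.
At the end, for the whole second after the job is handed in: Meter held still in the fingers, within 0.1 rad of upright, nose tip within 7 mm of the mark and pressed in 2 to 7 mm, 0.8 to 8 N on the block; dust cap upright and still on the bench (rim below 6 mm), at least 70 mm from the mark (horizontal distance between nose_tip and mark below 0.007 m and angle between each of meter, dust_cap's own z axis and vertical below 0.1 rad and value of joint nose between 0.002 and 0.007 m and contact force between meter and check_block between 0.8 and 8 N and contact force between the fingers and meter above 1 N and linear speed of each of meter, dust_cap below 0.02 m/s and height (world z) of dust_cap below 0.006 m and horizontal distance between dust_cap and mark above 0.07 m); the arm keeps its last pose, push and grip.
It fails at once if the check block is pressed with more than 15 N through the meter (contact force between meter and check_block above 15 N).
It fails at once if a bystander is shifted by more than 15 mm (distance of any of tube_rack, dropper_bottle, dish_stack, slide_box, timer, reagent_bottle, stain_jar from where it was at the start of the episode above 0.015 m).
It also fails if it takes over 67 s, if anything falls off the work surface, if the arm or the gripper's body presses on something with over 40 N, if the wrist force passes 120 N, or if a joint passes its speed limit or range.

### The arm

A 6-joint arm with a two-finger parallel gripper is mounted at the origin on the work surface. World frame = base frame: x ahead of the robot, y to its left, z up, the work surface at z = 0. Lengths are in m, angles in rad, forces in N, time in s.
With the tool pointing down it reaches from about 0.3 to 0.775 m from the base axis. Payload 14.6 kg.
Tool frame: the origin (TCP) lies at the very end of the fingers, on their centre line; the grasp point (between the pads) lies 19 mm behind it; z points along the fingers, y is the line along which they close (so a half turn about z gives the same grasp; the last joint's range is limited). The gripper opens to 94 mm and grips with 3 to 60 N. Pads are 16 mm wide; open, the fingers measure 119 mm over their backs; the gripper's body (75 mm by 177 mm) begins 78 mm behind the grasp point.
Start: joints at [1.066, 0.3, 1.521, -0, 1.321, -0.067], TCP at [0.233, 0.498, 0.205] pointing down, gripper open.
Joint ranges: [-3.03, 3.03], [-0.79, 2.21], [0.23, 2.52], [-1.04, 4.18], [0, 3.07], [-2.55, 2.55]. Speed limits (rad/s): [2.22, 2.22, 2.57, 3.14, 3.14, 3.14].

### API

Orientations are given as [roll, pitch, yaw] about the fixed x, y, z axes, in that order (R = Rz(yaw) Ry(pitch) Rx(roll)).
In Python, from station import status, vision, order, silhouettes gives the robot as it stands. The module is installed in compiled form; this text tells all that it offers.
- The arm moves only by the shell command python3 -m pendant 'ROWS' [FORCE]. ROWS is JSON, one flat list of numbers, 7 for each row, row after row: the shift along the tool's x, y, z in units of 500 mm (1.0 is 500 mm), then the turn, a rotation vector about the tool's x, y, z in units of 90 degrees (1.0 is 90 degrees), then the opening, from -1 (shut) to 1 (fully open). A call has 1 to 12 rows; each row is the pose to reach, as a shift and turn from the pose commanded when the call began, along the tool's axes at that moment; what a row does not reach only later rows make up. A row lasts 1/10 s, in which the tool goes at most 50 mm and 8.59 degrees, less where a joint would pass 70% of its speed; a pose out of reach is approached as far as the arm can. A call with a number of a shift or a turn outside -1 to 1 is refused whole. A call with a gripper value outside its range is refused whole. The fingers move at their own pace and stop on an object; FORCE is the grip in N (left out, the last holds). Time passes only in rows, so rows that repeat a pose let the fingers close. It gives the time, the measured TCP pose, the force, the opening and the grip force at its end, in the units of the state.
- status.get_obs(): the state, without advancing time (a new reading comes with each control period).
- vision.camera(name): name is "side" or "top"; returns a dict with "pixels" (400x640x3 uint8, red, green, blue), "K" (3x3 intrinsics, pixels), "R" (3x3) and "t" (3): a world point X has camera coordinates R X + t. Camera axes: x right, y down, z forward; pixel columns grow to the right and rows downward; lengths in m; the calibration is good to about 2 mm. A picture is of the moment at which its call begins. There is no depth.
- order.hand_in(): hands the job in; it is judged then, once.
Trained networks look in a picture, given as the dict that the camera call returned (one of the last four; its "shot" number tells which), for a name from the list of things; names that differ only in an ending like _2 or _b are one class to them, and where a whole thing is asked for, a point or a joint stands for the part that bears it (a point fixed in the world has none). Each returns a list of dicts, best first, with "score" (0 to 1); they miss things now and then, are a little off and sometimes report something else, mostly with a low value. They report only what shows in the picture. A call takes as long as a camera call. They do not tell look-alikes from the thing itself.
- silhouettes(target, picture): "region" (400x640 bool, what is visible of it) and "extent" ([left, top, right, bottom] in pixels, round what is visible of it).
The state is a dict: "time_s": time; "qpos": joint angles; "joint_vel": joint speeds; "tau": joint torques, N m; "ee_pos": TCP position; "eef_rot": TCP orientation; "force": force on the tool from outside, world axes, zero at the start; "moment": the same for the moment, N m; "grip_width": finger opening in m; "grip_force": force on a finger pad.
Only numpy, scipy, OpenCV 4.12 (cv2) and the standard library are available. Lean on these libraries where they do the work, as an engineer would, in place of code of your own. Each camera call takes 0.05 s, during which the arm holds its last target. There are 200 camera calls.

## Working session

There is one attempt and no reset: what is moved stays moved. The work goes in short steps, Python scripts to look and compute and a shell command to move; the robot and the scene stay as the last step left them, time stands still between calls to the robot, and variables do not carry over. Pictures are saved under pics/ and viewed, at most 10 in all, crops included, and the job is handed in when it is done.

```bash
mkdir -p pics; python3 - <<'E'
from station import status, vision, silhouettes
import cv2,numpy as np,pickle
o=status.get_obs();print({k:np.round(v,3).tolist() for k,v in o.items()})
d={}
for n in("side","top"):
    p=vision.camera(n);d[n]=p
    cv2.imwrite(f"pics/{n}0.png",p["pixels"][:,:,::-1])
    print(n,np.round(p["K"],1).tolist(),np.round(p["R"],3).tolist(),np.round(p["t"],3).tolist())
    for t in("check_block","dust_cap","cradle","meter","nose"):
        for r in silhouettes(t,p)[:4]: print(t,round(r["score"],2),r["extent"])
pickle.dump(d,open("p0.pkl","wb"))
E
```

```text
{'time_s': 0.0, 'qpos': [1.066, 0.3, 1.522, -0.0, 1.321, -0.067], 'joint_vel': [0.0, -0.001, -0.003, 0.001, -0.001, -0.0], 'tau': [0.001, -53.183, -35.273, 0.071, 0.025, -0.0], 'ee_pos': [0.233, 0.498, 0.205], 'eef_rot': [-3.14, -0.0, 2.704], 'force': [0.368, -0.113, -0.781], 'moment': [-0.023, -0.037, 0.044], 'grip_force': 0.0, 'grip_width': 0.094}
side [[424.9, 0.0, 319.8], [0.0, 424.9, 194.9], [0.0, 0.0, 1.0]] [[0.725, -0.689, 0.007], [-0.349, -0.376, -0.858], [0.593, 0.62, -0.513]] [-0.395, 0.283, 0.898]
check_block 0.77 [260.2, 179.2, 300.1, 202.0]
dust_cap 0.76 [273.1, 170.5, 293.6, 189.5]
dust_cap 0.76 [291.5, 164.5, 312.0, 178.8]
dust_cap 0.74 [331.0, 207.6, 354.2, 227.6]
dust_cap 0.55 [258.4, 206.9, 281.4, 227.4]
cradle 0.81 [334.9, 243.4, 383.4, 289.7]
meter 0.94 [356.8, 206.3, 377.8, 253.2]
top [[407.4, 0.0, 320.2], [0.0, 407.4, 200.8], [0.0, 0.0, 1.0]] [[0.026, -1.0, 0.012], [-0.985, -0.027, -0.172], [0.172, -0.007, -0.985]] [-0.026, 0.527, 1.379]
check_block 0.89 [233.3, 166.1, 268.9, 197.7]
dust_cap 0.8 [243.4, 173.1, 259.0, 193.3]
dust_cap 0.8 [267.5, 208.9, 284.9, 224.2]
dust_cap 0.78 [234.6, 140.7, 253.8, 160.1]
dust_cap 0.5 [368.9, 195.9, 383.9, 218.4]
cradle 0.86 [358.4, 200.1, 389.3, 231.8]
meter 0.81 [368.5, 192.9, 384.1, 217.7]
```

```bash
python3 - <<'E'
import cv2
a=cv2.imread("pics/side0.png");b=cv2.imread("pics/top0.png")
a=cv2.resize(a[140:310,220:430],None,fx=3.5,fy=3.5,interpolation=2)
cv2.imwrite("pics/s1.png",a)
cv2.imwrite("pics/t1.png",cv2.resize(b[110:290,190:430],None,fx=3.3,fy=3.3,interpolation=2))
E
```

```text
(no output)
```

View pics/s1.png

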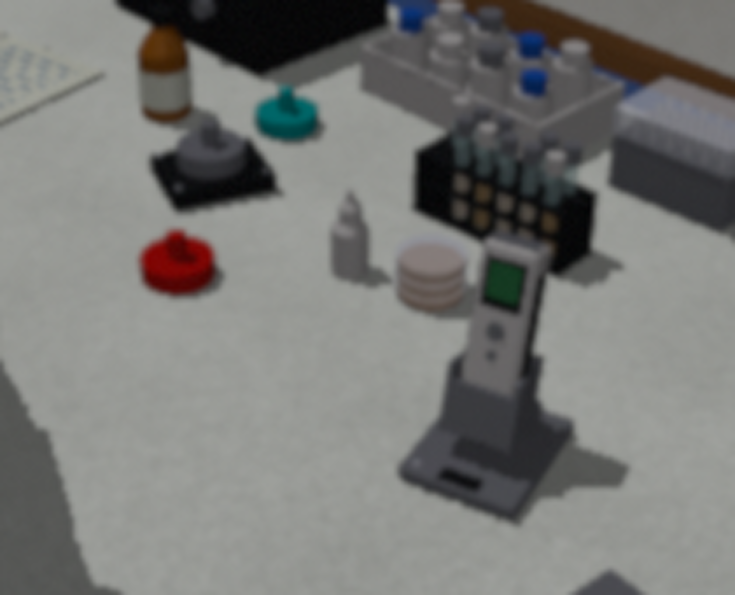

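View pics/t1.png

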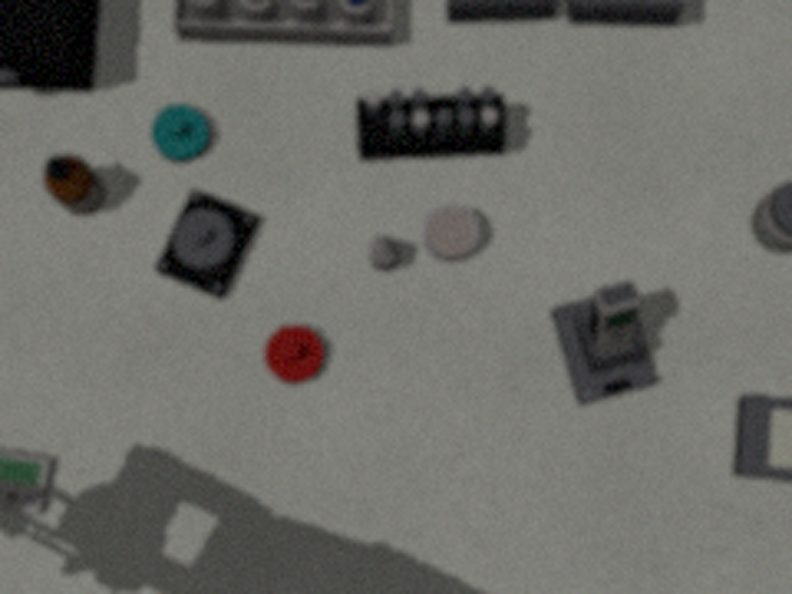

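View pics/top0.png

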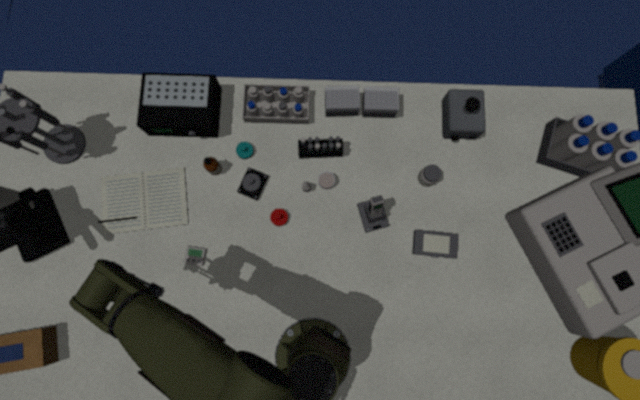

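Dust cap candidates: the grey cap on the block (top 251,183; side 283,180), the red one (top 279,216) and the turquoise one (top 245,150). The grey one standing on the black block is the right cap, and the close crops confirm it. Next I'll fit poses by silhouette.

```bash
cat > h.py <<'E'
import numpy as np,cv2
from scipy.optimize import minimize
from scipy.spatial.transform import Rotation as Ro
S=8
def box(x0,x1,y0,y1,z0,z1): return np.array([[x,y,z] for x in(x0,x1) for y in(y0,y1) for z in(z0,z1)])
def cyl(r,z0,z1):
    a=np.linspace(0,2*np.pi,32); return np.vstack([np.c_[r*np.cos(a),r*np.sin(a),0*a+z] for z in(z0,z1)])
def proj(p,X):
    c=X@p["R"].T+p["t"]; q=c@p["K"].T; return q[:,:2]/q[:,2:]
def render(p,parts,win):
    x0,y0,x1,y1=win; m=np.zeros(((y1-y0)*S,(x1-x0)*S),np.uint8)
    for X in parts:
        u=((proj(p,X)-[x0,y0]+.5)*S-.5)
        cv2.fillConvexPoly(m,np.round(cv2.convexHull(u.astype(np.float32))*16).astype(np.int32),1,shift=4)
    return cv2.resize(m.astype(np.float32),(x1-x0,y1-y0),interpolation=cv2.INTER_AREA)
def fit(obs,model,x0,step):
    """obs: list of (picture,mask); model(params)->world parts"""
    ws=[]
    for p,m in obs:
        y,x=np.nonzero(m); ws.append((x.min()-8,y.min()-8,x.max()+9,y.max()+9))
    def c(v):
        e=0
        for (p,m),w in zip(obs,ws):
            r=render(p,model(v),w); M=m[w[1]:w[3],w[0]:w[2]]; e+=((r-M)**2).sum()/M.sum()
        return e
    best=None
    for k in range(2):
        s=np.vstack([x0]+[x0+np.eye(len(x0))[i]*step[i] for i in range(len(x0))])
        r=minimize(c,x0,method="Nelder-Mead",options=dict(initial_simplex=s,xatol=1e-5,fatol=1e-5,maxiter=600)); x0=r.x
    return r.x,r.fun
def ray(p,uv,z):
    d=p["R"].T@np.linalg.inv(p["K"])@np.array([*uv,1.]); c=-p["R"].T@p["t"]; return c+d*(z-c[2])/d[2]
def seg(p,t,at):
    from station import silhouettes
    rs=[r for r in silhouettes(t,p)]
    rs.sort(key=lambda r:np.hypot((r["extent"][0]+r["extent"][2])/2-at[0],(r["extent"][1]+r["extent"][3])/2-at[1]))
    return rs[0]["region"]
def place(x,y,yaw,X): return X@Ro.from_euler("z",yaw).as_matrix().T+[x,y,0]
def meterR(yaw,tilt=np.radians(15)): return (Ro.from_euler("z",yaw)*Ro.from_euler("y",tilt)).as_matrix()
E
cat > m1.py <<'E'
from h import *
from station import vision
P={n:vision.camera(n) for n in("side","top")}
s,t=P["side"],P["top"]
cap=[(s,seg(s,"dust_cap",(283,180))),(t,seg(t,"dust_cap",(251,183)))]
blk=[(s,seg(s,"check_block",(280,190))),(t,seg(t,"check_block",(251,182)))]
mt=[(s,seg(s,"meter",(367,230))),(t,seg(t,"meter",(376,205)))]
cr=[(s,seg(s,"cradle",(359,266))),(t,seg(t,"cradle",(374,216)))]
C=[cyl(.032,0,.02),cyl(.006,.02,.024),cyl(.009,.024,.042)]
g=ray(t,(251,183),.03); print("g",g)
capm=lambda v:[X+[v[0],v[1],.022] for X in C]
for o in (cap,cap[:1],cap[1:]): print("cap",fit(o,capm,g[:2],[.01,.01]))
both=[(a[0],a[1]|b[1]) for a,b in zip(cap,blk)]
def bm(v): return [place(v[0],v[1],v[2],box(-.05,.05,-.04,.04,0,.022))]+capm(v)
for y in(0.4,-1.1,1.0): print("blk",fit(both,bm,[*g[:2],y],[.01,.01,.2]))
g=ray(t,(374,216),.0); print("g",g)
# meter alone: tip x,y,z,yaw, visible from s0
def mm(v):
    R=meterR(v[3]); return [box(-.014,.014,-.021,.021,v[4],.15)@R.T+v[:3]]
for y in(0.2,-.2): 
  r=fit(mt,mm,np.array([g[0],g[1],.015,y,.07]),[.01,.01,.01,.2,.01]); print("meter",r, "top",r[0][:3]+.15*meterR(r[0][3])[:,2])
# cradle+meter: foot x,y,yaw, tip dx,z
def cm(v):
    R=meterR(v[2]); tip=place(v[0],v[1],v[2],np.array([[v[3],0,v[4]]]))[0]
    return [place(v[0],v[1],v[2],box(-.055,.055,-.045,.045,0,.014)),box(-.019,.018,-.0255,.0255,.01,.068)@R.T+tip,box(-.014,.014,-.021,.021,.06,.15)@R.T+tip]
al=[(a[0],a[1]|b[1]) for a,b in zip(mt,cr)]
for y in(.2,-.2): 
  r=fit(al,cm,np.array([g[0],g[1],y,0,.013]),[.01,.01,.2,.01,.005]);v=r[0]; print("cradle",r,"tip",place(v[0],v[1],v[2],np.array([[v[3],0,v[4]]]))[0])
for nm,at in dict(tube_rack=(320,148),dropper_bottle=(308,186),dish_stack=(327,180),reagent_bottle=(212,165),stain_jar=(430,175),slide_box=(436,244),timer=(196,254)).items(): print(nm,ray(t,at,.03).round(3))
for c in((279,216),(245,150)): print("decoy",ray(t,c,.01).round(3))
E
python3 m1.py
```

```text
g [0.58823007 0.23577279 0.03      ]
cap (array([0.5896901 , 0.23359938]), np.float64(0.220302898400507))
cap (array([0.59014862, 0.23856525]), np.float64(0.12928289429754272))
cap (array([0.59140751, 0.23240049]), np.float64(0.02142227651350174))
blk (array([ 0.5890819 ,  0.23299587, -0.37842742]), np.float64(0.21210496545052226))
blk (array([ 0.58930637,  0.23310062, -0.38205322]), np.float64(0.21244122009136387))
blk (array([0.59011372, 0.2328735 , 1.51672192]), np.float64(0.5432678754897132))
g [ 0.48605262 -0.20683588  0.        ]
meter (array([ 0.47977585, -0.20540036,  0.02041988,  0.39983175,  0.04855251]), np.float64(0.16418255348850397)) top [ 0.51553661 -0.19028804  0.16530876]
meter (array([ 0.47979427, -0.20582472,  0.02022334,  0.4047145 ,  0.04915132]), np.float64(0.16375651343662884)) top [ 0.51548082 -0.19053797  0.16511221]
cradle (array([ 0.49129917, -0.19909951,  0.33807894, -0.01293959,  0.01904144]), np.float64(0.1023598032272714)) tip [ 0.47909204 -0.20339126  0.01904144]
cradle (array([ 0.49133925, -0.19901632,  0.33661853, -0.01291511,  0.01962989]), np.float64(0.10214665498483787)) tip [ 0.47914897 -0.20328215  0.01962989]
tube_rack [ 0.725 -0.006  0.03 ]
dropper_bottle [0.583 0.033 0.03 ]
dish_stack [ 0.607 -0.034  0.03 ]
reagent_bottle [0.65  0.379 0.03 ]
stain_jar [ 0.636 -0.403  0.03 ]
slide_box [ 0.389 -0.419  0.03 ]
timer [0.333 0.411 0.03 ]
decoy [0.475 0.133 0.01 ]
decoy [0.715 0.268 0.01 ]
```

```bash
cat > mv.py <<'E'
import numpy as np,sys
from station import status
from scipy.spatial.transform import Rotation as Ro
def rows(p,R=None):
    """units row from the present pose to world position p, rotation R"""
    o=status.get_obs(); R0=Ro.from_euler("xyz",o["eef_rot"]).as_matrix()
    R=R0 if R is None else R
    d=R0.T@(np.array(p)-o["ee_pos"])/.5; w=Ro.from_matrix(R0.T@R).as_rotvec()/(np.pi/2)
    print(np.round(d,4).tolist(),np.round(w,4).tolist(),"rows",np.ceil(max(np.linalg.norm(d)*10,np.linalg.norm(w)*90/8.59)),"F",np.round(o["force"],2),"q",np.round(o["qpos"],2),"t",o["time_s"])
def down(yaw): return Ro.from_euler("xyz",[np.pi,0,yaw]).as_matrix()
def tilted(myaw,tilt=np.radians(15)):
    # tool z = -meter z, tool y = meter -y or +y
    M=(Ro.from_euler("z",myaw)*Ro.from_euler("y",tilt)).as_matrix()
    return np.c_[-M[:,0],M[:,1],-M[:,2]]
E
python3 -c "
from mv import *
rows([.59,.234,.11],down(2.704))
rows([.59,.234,.11])"
```

```text
[-0.8703, -0.1759, 0.1909] [-0.0, 0.0, -0.0001] rows 10.0 F [ 0.41 -0.18  0.05] q [ 1.07  0.3   1.52 -0.    1.32 -0.07] t 1.1
[-0.8703, -0.1759, 0.1909] [0.0, 0.0, 0.0] rows 10.0 F [ 0.41 -0.18  0.05] q [ 1.07  0.3   1.52 -0.    1.32 -0.07] t 1.1
```

```bash
python3 -m pendant '[-0.87,-0.176,0.19,0,0,0,0.06, -0.87,-0.176,0.19,0,0,0,0.06, -0.87,-0.176,0.19,0,0,0,0.06, -0.87,-0.176,0.19,0,0,0,0.06, -0.87,-0.176,0.19,0,0,0,0.06, -0.87,-0.176,0.19,0,0,0,0.06, -0.87,-0.176,0.19,0,0,0,0.06, -0.87,-0.176,0.19,0,0,0,0.06, -0.87,-0.176,0.19,0,0,0,0.06, -0.87,-0.176,0.19,0,0,0,0.06, -0.87,-0.176,0.19,0,0,0,0.06, -0.87,-0.176,0.19,0,0,0,0.06]' 10
python3 -c "
from mv import *
rows([.59,.234,.046])"
```

```text
time_s: 2.3
ee_pos: [0.5892, 0.2348, 0.1107]
eef_rot: [3.141, -0.0, 2.704]
force: [0.2, 0.6, 1.0]
grip_width: 0.05
grip_force: 0.0
[-0.002, -0.0008, 0.1294] [0.0, 0.0, 0.0] rows 2.0 F [0.19 0.6  0.99] q [ 0.32  0.57  1.36  0.    1.21 -0.81] t 2.3
```

```bash
python3 -m pendant '[-0.002,-0.001,0.04,0,0,0,0.06, -0.002,-0.001,0.08,0,0,0,0.06, -0.002,-0.001,0.11,0,0,0,0.06, -0.002,-0.001,0.13,0,0,0,0.06, -0.002,-0.001,0.13,0,0,0,0.06, -0.002,-0.001,0.13,0,0,0,-1, -0.002,-0.001,0.13,0,0,0,-1, -0.002,-0.001,0.13,0,0,0,-1, -0.002,-0.001,0.13,0,0,0,-1, -0.002,-0.001,0.13,0,0,0,-1, -0.002,-0.001,0.13,0,0,0,-1]' 12
python3 - <<'E'
from mv import *
from station import vision
import cv2
rows([.59,.234,.1])
for n,(a,b,c,d) in dict(side=(140,240,230,340),top=(130,220,200,310)).items():
    p=vision.camera(n)["pixels"][a:b,c:d,::-1]; p=cv2.resize(p,(440,400),interpolation=2)
    globals()[n]=p
cv2.imwrite("pics/g1.png",cv2.hconcat([side,top])[:, :880][:, 0:800])
E
```

```text
time_s: 3.4
ee_pos: [0.5907, 0.2331, 0.0458]
eef_rot: [3.141, 0.0, 2.704]
force: [0.2, -0.7, 3.0]
grip_width: 0.0179
grip_force: 12.0
[0.0019, 0.001, -0.1085] [0.0, 0.0, 0.0] rows 2.0 F [ 0.23 -0.73  3.03] q [ 0.32  0.65  1.4  -0.    1.09 -0.81] t 3.4
```

View pics/g1.png

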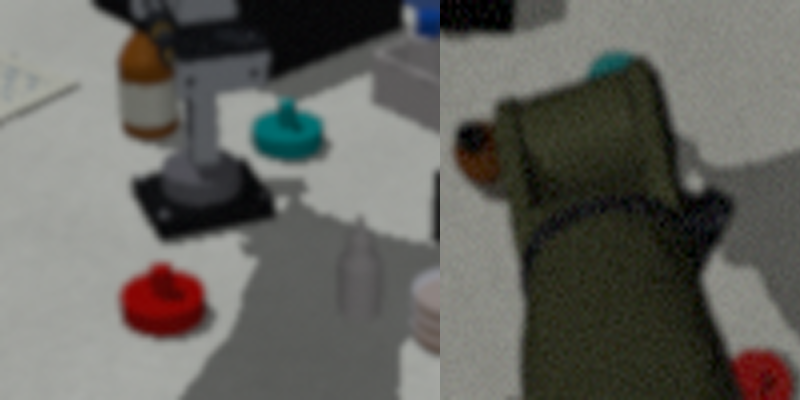

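The fingers hold the grey cap by the knob (17.9 mm opening), so I'm lifting it.

```bash
python3 -m pendant '[0,0,-0.02,0,0,0,-1, 0,0,-0.05,0,0,0,-1, 0,0,-0.08,0,0,0,-1, 0,0,-0.11,0,0,0,-1, 0,0,-0.11,0,0,0,-1]'
python3 - <<'E'
from mv import *
from station import vision
import cv2
rows([.47,.25,.08])
E
```

```text
time_s: 4.0
ee_pos: [0.5916, 0.2335, 0.1036]
eef_rot: [3.139, 0.003, 2.704]
force: [0.4, 0.6, -1.0]
grip_width: 0.0175
grip_force: 12.0
[0.2344, -0.0734, 0.0463] [0.0, 0.0, 0.0] rows 3.0 F [ 0.42  0.56 -0.99] q [ 0.32  0.58  1.37  0.    1.19 -0.81] t 4.0
```

```bash
python3 -m pendant '[0.04,-0.012,0,0,0,0,-1, 0.1,-0.03,0,0,0,0,-1, 0.16,-0.05,0,0,0,0,-1, 0.21,-0.065,0.02,0,0,0,-1, 0.234,-0.073,0.046,0,0,0,-1, 0.234,-0.073,0.08,0,0,0,-1, 0.234,-0.073,0.11,0,0,0,-1, 0.234,-0.073,0.13,0,0,0,-1, 0.234,-0.073,0.145,0,0,0,-1, 0.234,-0.073,0.15,0,0,0,-1, 0.234,-0.073,0.15,0,0,0,-1]'
python3 - <<'E'
from mv import *
from h import *
from station import vision
rows([.47,.25,.0245])
p=vision.camera("side");cv2.imwrite("pics/c1.png",cv2.resize(p["pixels"][150:280,200:360,::-1],None,fx=4,fy=4,interpolation=2))
E
```

```text
time_s: 5.1
ee_pos: [0.4692, 0.2497, 0.0254]
eef_rot: [-3.142, -0.0, 2.704]
force: [-0.4, -0.1, 0.4]
grip_width: 0.0177
grip_force: 12.0
[-0.0012, 0.0013, 0.0019] [0.0, 0.0, 0.0] rows 1.0 F [-0.43 -0.08  0.42] q [ 0.42  0.48  1.73  0.    0.93 -0.71] t 5.1
```

View pics/c1.png

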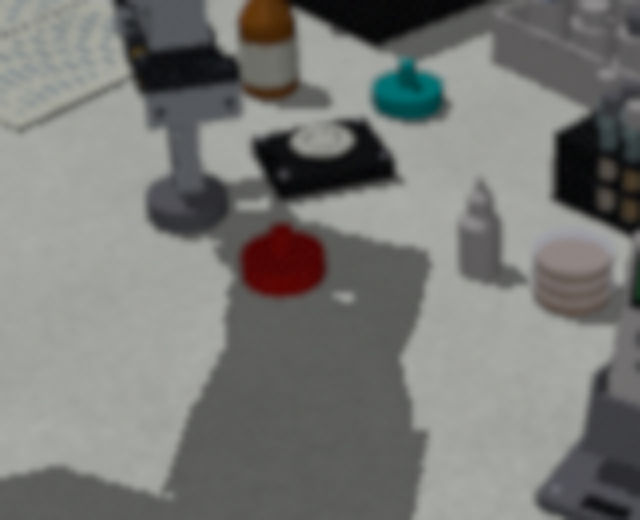

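The cap is off and just above the bench, and the white tile is showing. I'll lower the last 1–2 mm, hold, release and retreat.

```bash
python3 -m pendant '[0,0,0.002,0,0,0,-1, 0,0,0.004,0,0,0,-1, 0,0,0.004,0,0,0,-1, 0,0,0.004,0,0,0,-1]'
```

```text
time_s: 5.55
ee_pos: [0.4693, 0.2498, 0.0238]
eef_rot: [3.141, 0.0, 2.704]
force: [-0.3, -0.5, 2.5]
grip_width: 0.018
grip_force: 12.0
```

```bash
python3 -m pendant '[0,0,0,0,0,0,0, 0,0,0,0,0,0,0, 0,0,0,0,0,0,0.06, 0,0,0,0,0,0,0.06, 0,0,-0.04,0,0,0,0.06, 0,0,-0.14,0,0,0,0.06, 0,0,-0.24,0,0,0,0.5, 0,0,-0.34,0,0,0,0.5, 0,0,-0.4,0,0,0,0.5, 0,0,-0.4,0,0,0,0.5]'
cat > m2.py <<'E'
from mv import *
from h import *
from station import vision
P={n:vision.camera(n) for n in("side","top")}
s,t=P["side"],P["top"]
C=[cyl(.032,0,.02),cyl(.006,.02,.024),cyl(.009,.024,.042)]
try: print("cap",fit([(s,seg(s,"dust_cap",(247,198)))],lambda v:[X+[v[0],v[1],0] for X in C],[.469,.25],[.01,.01]))
except Exception as e: print(e)
# white tile: bright region inside block
for p,n in((s,"side"),(t,"top")):
    px=p["pixels"].astype(int).min(2); c=proj(p,np.array([[.590,.2335,.028]]))[0]; print(n,c)
    X=place(.59,.2335,-.38,box(-.046,.046,-.036,.036,.025,.025)); m=np.zeros((400,640),np.uint8)
    cv2.fillConvexPoly(m,cv2.convexHull(np.round(proj(p,X)).astype(np.int32)),1)
    m=(m>0)
    w=np.where(m,np.clip(px-60,0,60),0); ys,xs=np.nonzero(w); W=w[ys,xs]; u=((xs*W).sum()/W.sum(),(ys*W).sum()/W.sum()); print("tile px",u,ray(p,u,.028),"n",len(xs),px[m].max())
B=[(s,seg(s,"check_block",(280,190))),(t,seg(t,"check_block",(251,182)))]
bm=lambda v:[place(v[0],v[1],v[2],box(-.05,.05,-.04,.04,0,.022)),cyl(.027,.022,.028)+[v[0],v[1],0]]
for o in (B,B[:1],B[1:]):
    try: print("blk",fit(o,bm,[.59,.2335,-.38],[.01,.01,.1]))
    except Exception as e: print(e)
E
python3 m2.py
```

```text
time_s: 6.55
ee_pos: [0.4703, 0.2503, 0.2279]
eef_rot: [3.136, 0.005, 2.704]
force: [0.1, 0.5, -0.7]
grip_width: 0.0704
grip_force: 0.0
cap (array([0.449, 0.265]), np.float64(1.0))
side [280.44394385 183.969004  ]
tile px (np.float64(280.5463818321786), np.float64(182.78868360277136)) [0.59518137 0.23937402 0.028     ] n 209 155
top [251.75340993 182.65308632]
tile px (np.float64(251.47698693688196), np.float64(182.03455011598095)) [0.59222444 0.23460607 0.028     ] n 189 124
blk (array([ 0.58762909,  0.23536957, -0.43617748]), np.float64(1.107178203876202))
blk (array([ 0.58762909,  0.23536957, -0.43617748]), np.float64(0.10717820387620192))
blk (array([ 0.59  ,  0.2335, -0.38  ]), np.float64(1.0))
```

```bash
cat >> mv.py <<'E'
def mt(myaw,tilt=np.radians(15)):
    M=(Ro.from_euler("z",myaw)*Ro.from_euler("y",tilt)).as_matrix()
    return np.c_[M[:,0],-M[:,1],-M[:,2]]
TIP=np.array([.4795,-.2038,.0195])
def at(s,myaw=.36): return TIP-s*mt(myaw)[:,2]
E
python3 -c "
from mv import *
rows([.5,.03,.27],down(1.5))
rows(at(.22),mt(.36))"
```

```text
[-0.2427, -0.3711, -0.0959] [-0.0018, -0.0002, 0.7664] rows 9.0 F [-0.29  0.21  0.11] q [ 0.42  0.25  1.55 -0.    1.35 -0.71] t 6.8
[-0.4835, -0.7303, -0.0196] [0.1932, -0.0813, 1.4819] rows 16.0 F [-0.29  0.21  0.11] q [ 0.42  0.25  1.55 -0.    1.35 -0.71] t 6.8
```

```bash
python3 -m pendant '[-0.25,-0.37,-0.08,0,0,0.77,0.6, -0.25,-0.37,-0.08,0,0,0.77,0.6, -0.25,-0.37,-0.08,0,0,0.77,0.6, -0.25,-0.37,-0.08,0,0,0.77,0.6, -0.25,-0.37,-0.08,0,0,0.77,0.6, -0.25,-0.37,-0.08,0,0,0.77,0.6, -0.25,-0.37,-0.08,0,0,0.77,0.6, -0.25,-0.37,-0.08,0,0,0.77,0.6, -0.25,-0.37,-0.08,0,0,0.77,0.6, -0.25,-0.37,-0.08,0,0,0.77,0.6]'
python3 -c "
from mv import *
rows(at(.24),mt(.36))"
```

```text
time_s: 7.8
ee_pos: [0.5037, 0.0292, 0.2627]
eef_rot: [-3.14, 0.0, 1.498]
force: [-0.0, -0.1, 0.5]
grip_width: 0.0753
grip_force: 0.0
[-0.4161, 0.0982, 0.0227] [0.0941, -0.1477, 0.7204] rows 8.0 F [-0.05 -0.15  0.48] q [-0.01  0.16  1.56 -0.    1.42  0.06] t 7.8
```

```bash
python3 -m pendant '[-0.416,0.098,0.023,0.094,-0.148,0.72,0.6, -0.416,0.098,0.023,0.094,-0.148,0.72,0.6, -0.416,0.098,0.023,0.094,-0.148,0.72,0.6, -0.416,0.098,0.023,0.094,-0.148,0.72,0.6, -0.416,0.098,0.023,0.094,-0.148,0.72,0.6, -0.416,0.098,0.023,0.094,-0.148,0.72,0.6, -0.416,0.098,0.023,0.094,-0.148,0.72,0.6, -0.416,0.098,0.023,0.094,-0.148,0.72,0.6, -0.416,0.098,0.023,0.094,-0.148,0.72,0.6, -0.416,0.098,0.023,0.094,-0.148,0.72,0.6, -0.416,0.098,0.023,0.094,-0.148,0.72,0.6]'
cp m2.py m3.py; python3 m3.py; python3 - <<'E'
from mv import *
from h import *
from station import vision
rows(at(.109),mt(.36))
p=vision.camera("side"); X=np.array([at(.15),at(.109),at(.128)]);print(proj(p,X))
im=cv2.resize(p["pixels"][150:300,300:430,::-1],None,fx=4,fy=4,interpolation=2)
for v in(0.,):
  B=box(-.014,.014,-.021,.021,.07,.15); R=meterR(.36)
  for q in proj(p,B@R.T+TIP): cv2.circle(im,tuple(int(a) for a in (q-[300,150]+.5)*4),3,(0,0,255),-1)
cv2.imwrite("pics/m1.png",im)
E
```

```text
time_s: 8.9
ee_pos: [0.5368, -0.1819, 0.252]
eef_rot: [3.142, 0.26, 0.361]
force: [-0.3, -1.2, 0.8]
grip_width: 0.0752
grip_force: 0.0
cap (array([0.46415577, 0.25057664]), np.float64(0.04671363308005137))
side [280.44394385 183.969004  ]
tile px (np.float64(280.6237089845535), np.float64(182.84718033086554)) [0.59512004 0.23889917 0.028     ] n 218 168
top [251.75340993 182.65308632]
tile px (np.float64(251.2805953693495), np.float64(182.05975744211688)) [0.59211278 0.23529917 0.028     ] n 206 129
blk (array([ 0.59072293,  0.23459189, -0.40375059]), np.float64(0.19266214119228944))
blk (array([ 0.58937707,  0.23457882, -0.46962087]), np.float64(0.13259869637573965))
blk (array([ 0.59186558,  0.23344045, -0.35257698]), np.float64(0.040350266444830245))
[0.0017, 0.0004, 0.2631] [0.0001, -0.0008, -0.0016] rows 3.0 F [ 0.59 -0.84 -0.12] q [-0.31  0.44  1.24 -0.16  1.66  0.9 ] t 9.15
[[366.9771069  208.79632291]
 [364.36366532 224.92020956]
 [365.56696043 217.49636119]]
```

View pics/m1.png

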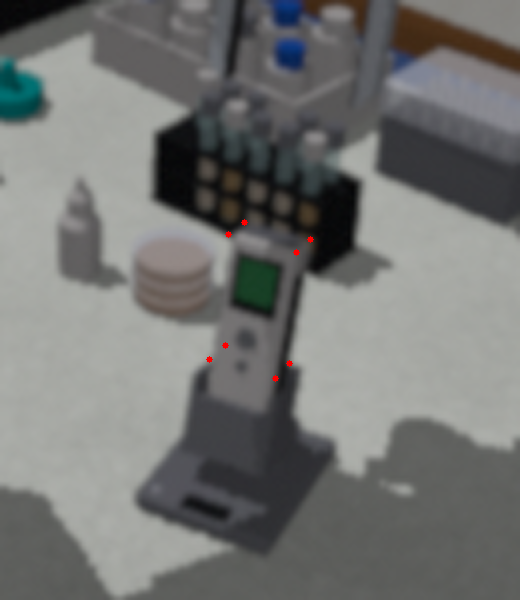

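The meter is well between the open fingers and the model is within about 1 px. Descending.

```bash
python3 -m pendant '[0.002,0,0.06,0,0,0,0.6, 0.002,0,0.12,0,0,0,0.6, 0.002,0,0.18,0,0,0,0.6, 0.002,0,0.22,0,0,0,0.6, 0.002,0,0.25,0,0,0,0.6, 0.002,0,0.263,0,0,0,0.6, 0.002,0,0.263,0,0,0,0.6, 0.002,0,0.263,0,0,0,0, 0.002,0,0.263,0,0,0,-0.1, 0.002,0,0.263,0,0,0,-0.1, 0.002,0,0.263,0,0,0,-0.2, 0.002,0,0.263,0,0,0,-0.2]' 5
python3 -c "
from mv import *
o=status.get_obs();print(o['ee_pos'],o['force'],o['moment'],mt(.36)[:,1])"
```

```text
time_s: 10.4
ee_pos: [0.5062, -0.1937, 0.1249]
eef_rot: [3.14, 0.26, 0.356]
force: [0.5, -0.9, 2.0]
grip_width: 0.0427
grip_force: 4.9
[ 0.50616139 -0.19369155  0.12491349] [ 0.45895745 -0.89165395  2.02036916] [-0.0942476  -0.00993122  0.08029844] [ 0.35227423 -0.93589682 -0.        ]
```

```bash
python3 -m pendant '[0,0,0,0,0,0,-1, 0,0,0,0,0,0,-1, 0,0,-0.01,0,0,0,-1, 0,0,-0.03,0,0,0,-1, 0,0,-0.05,0,0,0,-1, 0,0,-0.08,0,0,0,-1]' 30
python3 -c "
from mv import *
o=status.get_obs();print(o['ee_pos'],o['force'],o['moment'])"
```

```text
time_s: 11.0
ee_pos: [0.5157, -0.1898, 0.1639]
eef_rot: [3.141, 0.261, 0.357]
force: [-0.7, 0.1, -1.1]
grip_width: 0.0422
grip_force: 29.5
[ 0.51570471 -0.1897691   0.16393316] [-0.65088191  0.14247972 -1.1471277 ] [ 0.08125969 -0.03452627  0.00615261]
```

```bash
python3 -m pendant '[0,0,-0.04,0,0,0,-1, 0,0,-0.08,0,0,0,-1, 0,0,-0.12,0,0,0,-1, 0,0,-0.16,0,0,0,-1, 0,0,-0.18,0,0,0,-1, 0,0,-0.18,0,0,0,-1, 0,0,-0.18,0,0,0,-1, 0,0,-0.18,0,0,0,-1]'
python3 - <<'E'
from mv import *
from h import *
from station import vision
o=status.get_obs();print(o['ee_pos'],o['force'],o['moment'])
P={n:vision.camera(n) for n in("side","top")}
s=P["side"];c=proj(s,np.array([o['ee_pos']]))[0]; m=seg(s,"meter",c); print(m.sum(),c)
R0=Ro.from_euler("xyz",o["eef_rot"]).as_matrix()
im=cv2.resize(s["pixels"][100:300,280:450,::-1],None,fx=3,fy=3,interpolation=2)
MR=np.c_[R0[:,0],-R0[:,1],-R0[:,2]]
for q in proj(s,box(-.014,.014,-.021,.021,.024-.109,.15-.109)@MR.T+o["ee_pos"]): cv2.circle(im,tuple(int(a) for a in (q-[280,100]+.5)*3),2,(0,0,255),-1)
q=proj(s,np.array([o["ee_pos"]-.109*MR[:,2]]))[0]; cv2.circle(im,tuple(int(a) for a in (q-[280,100]+.5)*3),2,(0,255,0),-1)
cv2.imwrite("pics/m2.png",im)
E
```

```text
time_s: 11.8
ee_pos: [0.537, -0.1818, 0.2493]
eef_rot: [-3.141, 0.262, 0.357]
force: [0.2, 0.3, -1.7]
grip_width: 0.0426
grip_force: 29.5
[ 0.53698513 -0.18176879  0.24928029] [ 0.21881004  0.32859595 -1.67525809] [ 0.06779487 -0.04286859 -0.00438615]Traceback (most recent call last):
  File "<stdin>", line 6, in <module>
  File "h.py", line 37, in seg
    return rs[0]["region"]
           ~~^^^
IndexError: list index out of range
```

```bash
python3 -c "
from mv import *
rows([.591,.2345,.20],down(.36))
rows([.591,.2345,.24],down(.75))"
```

```text
[0.4039, -0.7428, -0.0054] [-0.0002, 0.1666, -0.0022] rows 9.0 F [ 0.69  0.25 -1.49] q [-0.31  0.44  1.24 -0.16  1.66  0.9 ] t 11.95
[0.3832, -0.7428, -0.0827] [-0.0327, 0.1644, -0.2491] rows 9.0 F [ 0.69  0.25 -1.49] q [-0.31  0.44  1.24 -0.16  1.66  0.9 ] t 11.95
```

```bash
python3 -m pendant '[0.02,-0.03,-0.01,0,0.01,0,-1, 0.05,-0.1,-0.03,0,0.03,0,-1, 0.09,-0.18,-0.05,0,0.06,0,-1, 0.13,-0.26,-0.06,0,0.09,0,-1, 0.17,-0.34,-0.07,0,0.12,0,-1, 0.21,-0.42,-0.073,0,0.15,0,-1, 0.25,-0.5,-0.073,0,0.167,0,-1, 0.3,-0.58,-0.073,0,0.167,0,-1, 0.34,-0.66,-0.073,0,0.167,0,-1, 0.37,-0.72,-0.073,0,0.167,0,-1, 0.386,-0.743,-0.073,0,0.167,0,-1, 0.386,-0.743,-0.073,0,0.167,0,-1]'
cat > m4.py <<'E'
from mv import *
from h import *
from station import vision,silhouettes
import sys
o=status.get_obs();print(o['ee_pos'],o['eef_rot'],o['force'],o['moment'])
P={n:vision.camera(n) for n in("side","top")}
s=P["side"]
R0=Ro.from_euler("xyz",o["eef_rot"]).as_matrix();MR=np.c_[R0[:,0],-R0[:,1],-R0[:,2]]
for r in silhouettes("meter",s)[:3]: print(r["score"],r["extent"])
for r in silhouettes("nose",s)[:3]: print("nose",r["score"],r["extent"])
c=proj(s,np.array([o['ee_pos']]))[0].astype(int); x0,y0=c[0]-50,c[1]-60
im=cv2.resize(s["pixels"][y0:y0+140,x0:x0+100,::-1],None,fx=4,fy=4,interpolation=2)
raw=im.copy()
f=lambda q:tuple(int(a) for a in (q-[x0,y0]+.5)*4)
for q in proj(s,box(-.014,.014,-.021,.021,.024-.109,.15-.109)@MR.T+o["ee_pos"]): cv2.circle(im,f(q),2,(0,0,255),-1)
for z in (0,.012): cv2.circle(im,f(proj(s,np.array([o["ee_pos"]+(z-.109)*MR[:,2]]))[0]),2,(0,255,0),-1)
cv2.circle(im,f(proj(s,np.array([[.591,.2345,.028]]))[0]),2,(255,0,255),-1)
cv2.imwrite(sys.argv[1],cv2.hconcat([raw,im]))
E
python3 m4.py pics/m2.png
```

```text
time_s: 13.15
ee_pos: [0.5908, 0.2364, 0.2348]
eef_rot: [3.141, -0.001, 0.359]
force: [0.9, -0.1, -2.7]
grip_width: 0.0424
grip_force: 29.5
[0.59076434 0.23642989 0.23477864] [ 3.14118669e+00 -6.02143553e-04  3.58931397e-01] [ 0.9490597  -0.12691998 -2.68875623] [-0.0129691   0.18723168 -0.0144632 ]
0.7 [274.1, 109.2, 284.7, 156.4]
0.39 [235.5, 188.6, 256.0, 209.7]
```

View pics/m2.png

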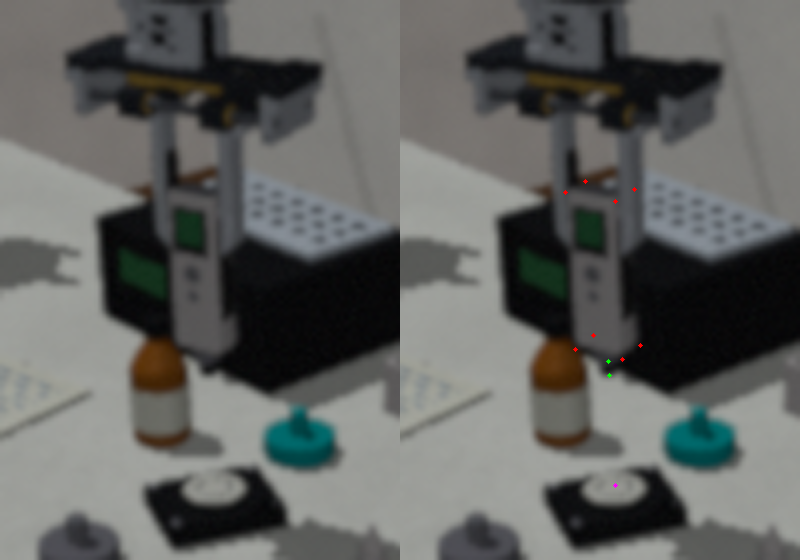

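```bash
python3 -c "
from mv import *
rows([.591,.2343,.148],down(.359))"
```

```text
[-0.0004, -0.0022, 0.1758] [0.0006, -0.0013, -0.0025] rows 2.0 F [ 0.87 -0.81 -1.66] q [ 0.32  0.48  1.21 -0.    1.45  1.53] t 13.35
```

```bash
python3 -m pendant '[0,-0.001,0.03,0,0,0,-1, 0,-0.002,0.07,0,0,0,-1, 0,-0.002,0.11,0,0,0,-1, 0,-0.002,0.14,0,0,0,-1, 0,-0.002,0.165,0,0,0,-1, 0,-0.002,0.176,0,0,0,-1, 0,-0.002,0.176,0,0,0,-1, 0,-0.002,0.176,0,0,0,-1, 0,-0.002,0.176,0,0,0,-1]'
cat > f.py <<'E'
from mv import *
from station import vision
F=[];M=[]
for i in range(6):
    vision.camera("side"); o=status.get_obs(); F.append(o["force"]);M.append(o["moment"])
print("F",np.mean(F,0).round(2),np.std(F,0).round(2),"M",np.mean(M,0).round(3),"p",np.round(o["ee_pos"],4),o["eef_rot"].round(4) if hasattr(o["eef_rot"],"round") else o["eef_rot"],o["time_s"])
E
python3 f.py
```

```text
time_s: 14.25
ee_pos: [0.5913, 0.2357, 0.1483]
eef_rot: [3.141, -0.003, 0.357]
force: [0.7, -0.5, -1.3]
grip_width: 0.0426
grip_force: 29.5
F [ 0.02  0.07 -1.67] [0.46 0.31 0.79] M [-0.014  0.143  0.008] p [0.5911 0.2357 0.1476] [ 3.1408e+00 -1.7000e-03  3.5670e-01] 14.55
```

```bash
python3 -m pendant '[0,0.001,0.006,0,0,0,-1, 0,0.001,0.012,0,0,0,-1, 0,0.001,0.012,0,0,0,-1]' >/dev/null; python3 f.py
python3 -m pendant '[0,0,0.002,0,0,0,-1, 0,0,0.004,0,0,0,-1, 0,0,0.004,0,0,0,-1]'>/dev/null; python3 f.py
python3 -m pendant '[0,0,0.002,0,0,0,-1, 0,0,0.004,0,0,0,-1, 0,0,0.004,0,0,0,-1]'>/dev/null; python3 f.py
```

```text
F [-0.02  0.27 -1.51] [0.34 0.52 0.56] M [-0.007  0.134 -0.001] p [0.5913 0.2352 0.1415] [ 3.1408e+00 -1.6000e-03  3.5670e-01] 15.15
F [-0.03 -0.36 -1.7 ] [0.39 0.56 0.5 ] M [-0.019  0.13  -0.002] p [0.5912 0.2351 0.1395] [ 3.1408e+00 -1.5000e-03  3.5670e-01] 15.75
F [-0.23 -0.09 -1.81] [0.63 0.36 0.48] M [-0.043  0.139 -0.029] p [0.5912 0.2351 0.1375] [ 3.1408e+00 -1.5000e-03  3.5660e-01] 16.35
```

```bash

python3 -m pendant '[0,0,0.002,0,0,0,-1, 0,0,0.004,0,0,0,-1, 0,0,0.004,0,0,0,-1]'>/dev/null; python3 f.py
python3 -m pendant '[0,0,0.002,0,0,0,-1, 0,0,0.003,0,0,0,-1, 0,0,0.003,0,0,0,-1]'>/dev/null; python3 f.py
python3 m4.py pics/m3.png
```

```text
F [-0.1  -0.03 -2.12] [0.41 0.52 0.6 ] M [-0.03   0.134  0.008] p [0.5912 0.2351 0.1355] [ 3.1408e+00 -1.6000e-03  3.5660e-01] 16.95
F [ 0.11 -0.05 -0.65] [0.16 0.23 0.39] M [-0.033  0.108 -0.007] p [0.5913 0.2351 0.134 ] [ 3.1408e+00 -1.6000e-03  3.5660e-01] 17.55
[0.59126383 0.23511665 0.13399738] [ 3.14077392e+00 -1.58801591e-03  3.56647754e-01] [-0.15516191 -0.1757669  -0.30233262] [-0.0355853   0.08898524 -0.00086483]
0.71 [274.7, 140.6, 287.8, 186.6]
```

View pics/m3.png

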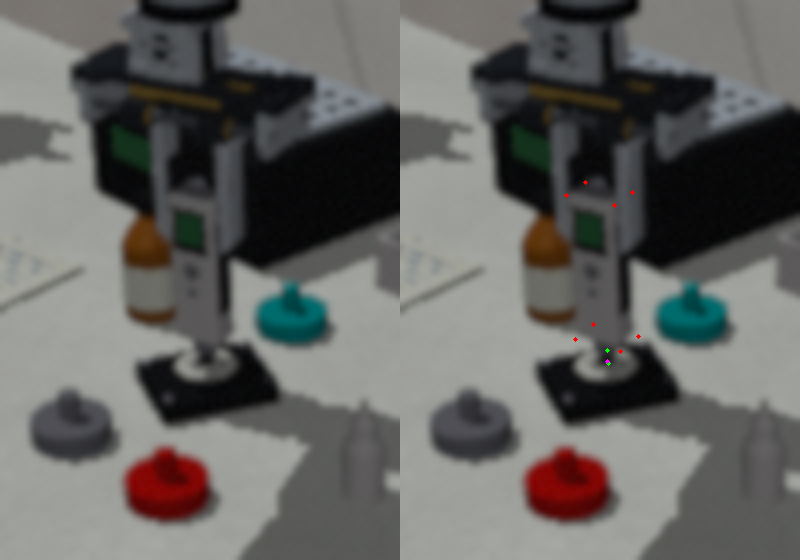

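```bash
python3 - <<'E'
from h import *
from station import vision
p=vision.camera("side"); im=np.mean([vision.camera("side")["pixels"].astype(float) for _ in range(4)],0)
x0,y0=258,163
im=cv2.resize(im[y0:y0+42,x0:x0+50,::-1],None,fx=15,fy=14,interpolation=2).clip(0,255).astype(np.uint8)
f=lambda q:tuple(int(a) for a in (q-[x0,y0]+.5)*[15,14])
a=np.linspace(0,6.3,40)
for r,c in((.025,(0,0,255)),(.0135,(0,255,0)),(.0065,(255,0,255))):
  for q in proj(p,np.c_[.591+r*np.cos(a),.2345+r*np.sin(a),0*a+.028]): cv2.circle(im,f(q),1,c,-1)
cv2.imwrite("pics/z.png",im)
E
```

```text
(no output)
```

View pics/z.png

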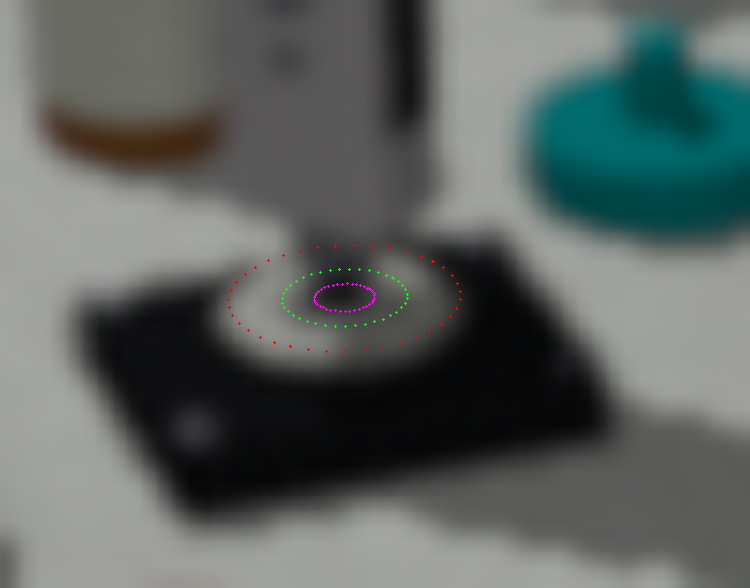

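```bash
python3 - <<'E'
from h import *
from scipy.optimize import least_squares
import pickle
P=pickle.load(open("p0.pkl","rb")); p=P["side"]
g=cv2.resize(cv2.imread("pics/c1.png"),(160,130),interpolation=cv2.INTER_AREA).mean(2)  # origin 200,150
w=(266,176,296,193); sub=g[w[1]-150:w[3]-150,w[0]-200:w[2]-200]
np.set_printoptions(linewidth=200); print(sub.astype(int))
def model(v):
    a=render(p,[cyl(.025,.028,.028)+[v[0],v[1],0]],w)
    return cv2.GaussianBlur(a,(0,0),abs(v[4])+.3)*v[2]+v[3]
yy,xx=np.mgrid[w[1]:w[3],w[0]:w[2]]
# only pixels within/around the tile that lie on the block
m=np.zeros((400,640),np.uint8); cv2.fillConvexPoly(m,cv2.convexHull(np.round(proj(p,place(.59,.2345,-.38,box(-.046,.046,-.036,.036,.022,.03)))).astype(np.int32)),1)
m=m[w[1]:w[3],w[0]:w[2]]>0
r=minimize(lambda v:((model(v)-sub)[m]**2).sum(),[.591,.2345,150,20,.4],method="Nelder-Mead",options=dict(initial_simplex=np.array([.591,.2345,150,20,.4])+np.vstack([np.zeros(5),np.diag([.005,.005,20,10,.3])]),maxiter=800)); print(r.x,r.fun/m.sum())
print(proj(p,np.array([[r.x[0],r.x[1],.028],[.591,.2345,.028]])))
E
```

```text
[[140 137 131 118 108 107 107 108 107 108 108 107 107 107 106 112 131 152 162 165 166 166 165 163 164 161 142 105  68  49]
 [162 161 156 147 139 138 139 139 140 139 140 139 138 137 138 142 151 160 164 165 166 165 165 164 162 163 153 124  88  61]
 [166 165 164 161 160 160 161 162 162 162 161 160 159 159 159 160 161 160 158 157 156 156 155 152 148 152 155 144 117  92]
 [166 166 165 165 166 166 166 166 165 166 165 165 162 160 159 157 153 143 132 125 121 117 119 119 113 123 146 154 146 133]
 [165 166 167 166 166 165 163 159 157 158 160 160 154 150 147 141 131 117 100  85  72  64  66  70  68  84 122 151 160 158]
 [164 162 159 157 157 156 149 138 133 140 145 150 150 146 142 136 130 122 106  87  64  42  32  30  31  48  92 136 158 164]
 [155 143 132 125 121 116 111 105 112 130 139 144 147 148 144 140 139 135 128 120 101  69  38  20  16  26  60 108 143 158]
 [123 103  85  76  68  62  71  96 122 137 139 138 144 150 148 146 146 138 133 138 133 103  61  27  16  17  36  73 114 144]
 [ 75  54  39  34  29  33  67 112 139 142 137 138 147 152 153 152 151 143 136 143 145 124  80  36  17  16  21  41  7
[... 451 characters left out ...]
92  72  48  27  17  17  16  16  17  17  29  48]
 [  8   6   8  11  13  15  16  19  29  42  52  58  62  65  66  65  61  55  44  32  20  14  16  16  16  16  17  16  25  40]
 [ 13   8  10  11  15  15  16  16  16  18  20  22  25  26  26  26  25  20  17  15  14  15  16  14  15  15  15  15  17  22]
 [ 25  10  11  16  22  23  19  18  16  15  15  15  15  13  13  14  14  13  14  15  15  14  14  14  12  13  12  11  11  11]
 [ 43  14  14  26  40  40  27  19  16  14  15  15  16  15  14  13  14  13  12  12  12  12  12  10  10   8   8   8  11  11]]
[ 6.07191549e-01  2.55555794e-01  3.45903652e+03 -5.67882863e+02  1.15125186e+01] 1128.7871815747467
[[280.2887781  179.82056755]
 [280.4897862  183.75512674]]
```

```bash

python3 -m pendant '[0,0,-0.004,0,0,0,-1, 0,0,-0.008,0,0,0,-1, -0.001,0.001,-0.008,0,0,0,-1, -0.003,0.002,-0.008,0,0,0,-1, -0.003,0.002,-0.004,0,0,0,-1, -0.003,0.002,0,0,0,0,-1, -0.003,0.002,0.002,0,0,0,-1, -0.003,0.002,0.004,0,0,0,-1, -0.003,0.002,0.006,0,0,0,-1, -0.003,0.002,0.006,0,0,0,-1]'; python3 f.py; python3 f.py
```

```text
time_s: 19.0
ee_pos: [0.5902, 0.2337, 0.1309]
eef_rot: [3.141, -0.002, 0.357]
force: [0.1, -0.2, 0.1]
grip_width: 0.042
grip_force: 29.5
F [-0.09 -0.45  0.5 ] [0.49 0.34 0.34] M [-0.148  0.235  0.009] p [0.5902 0.2337 0.131 ] [ 3.1408e+00 -1.7000e-03  3.5670e-01] 19.3
F [-0.13 -0.45  0.14] [0.23 0.63 0.47] M [-0.129  0.212  0.005] p [0.5902 0.2337 0.131 ] [ 3.1408e+00 -1.6000e-03  3.5670e-01] 19.6
```

```bash

python3 -m pendant '[0,0,0.001,0,0,0,-1, 0,0,0.0015,0,0,0,-1, 0,0,0.0015,0,0,0,-1, 0,0,0.0015,0,0,0,-1, 0,0,0.0015,0,0,0,-1]'; python3 f.py; python3 f.py; python3 - <<'E'
from h import *
from station import vision
s=vision.camera("side")
m=seg(s,"meter",(281,163))
z=.131-.107
def mm(v):
    R=(Ro.from_euler("z",.357)*Ro.from_euler("xy",[v[2],v[3]])).as_matrix(); return [box(-.014,.014,-.021,.021,.024,.15)@R.T+[v[0],v[1],z]]
# tilt from side-view mask, visible lower part only
w=m.copy()
print(fit([(s,m)],mm,np.array([.5895,.233,0,0]),[.004,.004,.05,.05]))
for r0 in range(140,190,6):
    c=np.nonzero(m[r0])[0]; 
    if len(c): print(r0,c.min(),c.max())
c=seg(s,"dust_cap",(247,199))
C=[cyl(.032,0,.02),cyl(.006,.02,.024),cyl(.009,.024,.042)]
print("cap",fit([(s,c)],lambda v:[X+[v[0],v[1],0] for X in C],[.469,.25],[.01,.01]))
E
```

```text
time_s: 20.1
ee_pos: [0.5902, 0.2337, 0.1302]
eef_rot: [3.141, -0.002, 0.357]
force: [0.4, -0.9, 1.0]
grip_width: 0.0424
grip_force: 29.5
F [ 0.03 -0.07  0.76] [0.65 0.25 0.41] M [-0.175  0.19  -0.001] p [0.5902 0.2337 0.1302] [ 3.1408e+00 -1.5000e-03  3.5670e-01] 20.4
F [-0.26 -0.72  0.62] [0.53 0.21 0.31] M [-0.161  0.183  0.002] p [0.5902 0.2337 0.1302] [ 3.1408e+00 -1.4000e-03  3.5660e-01] 20.7
(array([ 0.59081446,  0.24152946,  0.08710688, -0.08647174]), np.float64(0.1829736237197393))
146 271 282
152 271 282
158 272 285
164 272 286
170 272 286
176 273 286
182 277 282
cap (array([0.46586137, 0.25103993]), np.float64(0.04303362652972028))
```

```bash
python3 - <<'E'
from h import *
from station import vision
a=[vision.camera("side") for _ in range(8)];p=a[0]
g=np.mean([x["pixels"].astype(float) for x in a],0).mean(2)
np.set_printoptions(linewidth=200); print(g[176:191,268:294].astype(int))
print(proj(p,np.array([[.5902,.2337,.028],[.5902,.2337,.032]])))
t=vision.camera("top")
E
```

```text
[[130 115 104 102 100  93  89  88  87  87  87  88  88  89  88  83  78  75  86 119 147 158 160 157 140 103]
 [153 144 136 134 126 106  92  88  87  87  88  88  88  88  88  84  78  76  87 122 149 158 159 159 150 121]
 [160 158 157 156 148 124 103  93  89  88  88  88  88  88  88  84  79  75  87 122 144 148 145 149 153 141]
 [162 162 162 162 157 143 126 111 100  91  86  86  87  88  88  85  77  71  75  97 113 116 110 121 143 151]
 [162 162 162 162 158 151 142 133 121  97  78  77  81  84  86  85  77  63  52  54  63  69  65  81 120 148]
 [156 154 154 153 147 134 127 131 124  94  67  62  67  70  76  88  93  81  59  37  28  30  29  46  90 133]
 [129 123 119 115 109 100 107 126 126 101  69  54  53  54  63  86 109 110  91  59  29  17  15  23  59 107]
 [ 83  74  67  60  66  92 119 134 131 106  72  49  43  44  56  78  97 106  96  69  37  16  11  13  32  71]
 [ 37  32  27  29  64 112 136 137 124 100  71  48  36  40  58  72  78  85  86  71  44  19   9   9  15  36]
 [ 17  16  17  30  73 120 142 139 121 102  84  65  51  53  67  74  75  79  80  68  43  18   8   7   8  14]
 [ 15  15  16  26  62 106 133 141 133 123 112  94  76  70  73  77  79  78  71  55  32  13   7   7   8   8]
 [ 15  15  15  18  38  72 104 126 134 134 128 115  93  78  75  77  76  68  53  34  17   9   8   8   8   8]
 [ 15  15  15  15  19  36  61  86 101 106 106  99  81  68  63  60  56  45  30  16   9   8   7   8   8   7]
 [ 15  15  15  15  15  17  26  40  50  56  59  56  47  41  39  32  27  20  12   9   8   8   8   7   8   7]
 [ 15  15  15  16  15  15  15  16  17  20  21  19  18  17  16  12  10   9   8   8   7   7   8   8   8   9]]
[[280.45311878 183.92619842]
 [280.40260811 182.85010302]]
```

The nose (280.1, ~184.4 px) matches the ring centre (280.1, ~184 px). The force is about 2.4 N and the cap stands upright on the bench, so I'm handing in.

```bash
python3 -c "
from station import order
print(order.hand_in())"
```

```text
the job is handed in; nothing more can be done
None
```

I handed the job in with the dust cap on the bench about 12 cm from the mark and the meter held upright on the ring. It is pressed in about 4 mm at about 2.4 N, both worked out from the force readings. The nose looked within about 3 mm of the ring's centre. The hand-in gave no verdict.

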